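Lock the chopper lid, then hold the pulse dial at its third click

ROBOT

A 6-joint arm with a two-finger parallel gripper is mounted at the origin on the work surface. World frame = base frame: x ahead of the robot, y to its left, z up, the work surface at z = 0. Lengths are in mm, angles in rad, forces in N, time in s.
With the tool pointing down it reaches from about 225 to 875 mm from the base axis. Payload 3.4 kg.
Tool frame: the origin (TCP) lies at the very end of the fingers, on their centre line; the grasp point (between the pads) lies 19 mm behind it (bot.tcp_to_grasp is the distance from the TCP to the grasp point, in mm); z points along the fingers, y is the line along which they close (so a half turn about z gives the same grasp; the last joint's range is limited). The gripper opens to 85 mm and grips with 20 to 120 N. Pads are 22 mm wide; open, the fingers measure 114 mm over their backs; the gripper's body (76 mm by 85 mm) begins 54 mm behind the grasp point. The pads swing forward as they close: fully open they stand 13 mm farther back than shut.
Start: joints at [1.015, 0.276, 1.505, -0, 1.361, -0.121], TCP at [242.227, 521.525, 231.328] pointing down, gripper open.
Joint ranges: [-2.89, 2.89], [-0.75, 2.08], [0.22, 2.7], [-1.18, 4.32], [0.11, 2.71], [-2.7, 2.7]. Speed limits (rad/s): [2.57, 2.57, 3.14, 3.14, 3.14, 3.14].

INTERFACE

Orientations are given as a unit quaternion [x, y, z, w].
In Python, from rig import bot gives the robot as it stands.
- The arm moves only by the shell command python3 -m pendant 'ROWS' [OPENING] [FORCE]. ROWS is a JSON object of lists of equal length, an entry for each row: "travel": the shift along the tool's x, y, z in mm, a list of three; "twist": the turn about the tool's z in rad. A call has 1 to 20 rows; each row is the pose to reach, as a shift and turn from the pose commanded when the call began, along the tool's axes at that moment; what a row does not reach only later rows make up. A row lasts 1/12 s, in which the tool goes at most 41.7 mm and 7.16 degrees, less where a joint would pass 70% of its speed; a pose out of reach is approached as far as the arm can. A call with a gripper value outside its range is refused whole. OPENING is the opening, from 0 (shut) to 1 (fully open), set as the call begins (- or left out, the last holds). The fingers move at their own pace and stop on an object; FORCE is the grip in N (left out, the last holds). Time passes only in rows, so rows that repeat a pose let the fingers close. It gives the time, the measured TCP pose, the force, the opening and the grip force at its end, in the units of the state.
- bot.observe(): the state, without advancing time (a new reading comes with each control period).
- bot.camera(name): name is "scene" or "top" or "wrist"; returns a dict with "img" (420x560x3 uint8, red, green, blue), "z_map" (420x560 float32, mm along the optical axis (not along the pixel's ray), 0 where there is no reading), "intrinsics" (3x3 intrinsics, pixels), "k1" (the pictures are not rectified: a ray, as slopes to the right and down, at radius r is drawn at 1 + k1 r^2 times it, then the intrinsics apply), "extrinsics" (4x4, takes a point from world to camera coordinates). Camera axes: x right, y up, looking along -z (the intrinsics and any distortion apply to the point x, -y, -z); pixel columns grow to the right and rows downward; lengths in mm; the calibration is good to about 2 mm. A picture is of the moment at which its call begins.
- bot.sign_off(): hands the job in; it is judged then, once.
The state is a dict: "time": time; "joints": joint angles; "qd": joint speeds; "tau": joint torques, N m; "tool_pos": TCP position; "tcp_rot": TCP orientation; "wrist_force": force on the tool from outside, world axes, zero at the start; "moment": the same for the moment, N m; "grip_width": opening from 0.0 (shut) to 1.0 (fully open); "finger_force": force on a finger pad.
Only numpy, scipy, OpenCV 4.12 (cv2) and the standard library are available. Lean on these libraries where they do the work, as an engineer would, in place of code of your own. Each camera call takes 0.05 s, during which the arm holds its last target. There are 200 camera calls.

TASK

Lock the lid of the white food chopper: swing the red lever on top of its lid fully round to its closed stop, where it points at the white catch on the lid's rim, and leave it there. Then turn the orange spring-return dial clockwise past its first two clicks to the third (the orange mark) and hold it there against its spring with the fingers; the program finishes while still holding the dial at the third click. Do not turn the dial before the lid is locked, and leave the other things on the counter where they are.

Things in the scene. Friction and masses are not known exactly. Their poses are not given: they have to be found in the camera images.
- chopper: white food chopper standing fixed on the counter, base 170 (x) x 330 (y) x 70 mm high. Origin at the centre of its underside. The clear bowl (120 mm across, its grey lid 130 mm across with its top 186 mm above the counter) stands at y = +85 mm, the dial on the flat deck (70 mm high) at x = 0, y = -95 mm. A white catch, top 186 mm high, stands at the lid's rim on the -x side. Its yaw varies
- lock_axis (a point): the lever's vertical hinge axis: at the lid's centre (chopper x = 0, y = +85 mm), 196 mm above the counter
- lock_peg (a point): grip point on the red lever's upright round peg: 16 mm diameter, top at 232 mm above the counter, lever arm below it up to 202 mm; this point lies on the peg's axis, 220 mm above the counter and 52 mm from the hinge axis. The peg may be pinched from above by fingertips or pushed sideways
- lid_lock (a joint): lever angle, rad: 0 = closed stop (lever points along the chopper's -x, at the catch), 1.57 = open stop (lever points along the chopper's +y). At value a the peg lies from the hinge axis along the chopper's (-cos a, sin a); closing turns it counterclockwise seen from above. Starts open, 1.2 to 1.57; friction 0.10 N m (about 2 N at the peg), it stays where it is left
- dial_grip (a point): point on the dial's vertical axis at 104 mm above the counter, the height to grip. The orange grip is an upright bar 50 mm long, 14 mm thick, from 79 to 109 mm above the counter, on a black disc of 58 mm diameter whose top is 79 mm above the counter. This point turns with the dial: its x axis runs along the bar to the white pointer; at rest it is the chopper's +x
- dial (a joint): dial angle, rad: 0 = off (rest), grows as the dial is turned clockwise seen from above; clicks at 0.4 and 0.8 (white marks), third click at 1.2 (orange mark), stop at 1.34. A spring always drives it back to 0, with 0.09 N m at rest rising to 0.19 N m at the third click, and each click adds up to about 0.05 N m on the way
- brush: silicone basting brush, 0.06 kg, about 215 mm long, with a red head 55 x 34 mm and a hard round wooden handle 16 mm thick, lying beside the chopper; bystander; origin on the counter under its length, x towards the head
- egg_slicer: aluminium egg slicer with wire frame, 130 x 85 x 32 mm, lying behind the chopper; bystander; origin at the centre of its underside
- trivet: slatted wooden trivet 180 x 180 x 18 mm carrying the glass bowls; bystander; origin at the centre of its underside
- glass_bowls: stack of three nested glass bowls, 140 mm across, 86 mm high, standing on the trivet; bystander; origin at the centre of the underside
- bento: lidded pink bento box 126 x 190 x 64 mm; bystander; origin at the centre of its underside
- egg_cup: blue ceramic egg cup, 52 mm across, 60 mm high; bystander; origin at the centre of its underside

How it is judged:
By the outcome, as a careful person would: the job done as asked, in the order asked, and still so for the second after the job is handed in, while the arm keeps its last pose, push and grip.
It also fails if it takes over 48 s, if anything falls off the work surface, if the arm or the gripper's body presses on something with over 40 N, if the wrist force passes 120 N, or if a joint passes its speed limit or range.

## Working session

There is one attempt and no reset: what is moved stays moved. The work goes in short steps, Python scripts to look and compute and a shell command to move; the robot and the scene stay as the last step left them, time stands still between calls to the robot, and variables do not carry over. Pictures are saved under pics/ and viewed, at most 10 in all, crops included, and the job is handed in when it is done.

```bash
mkdir -p pics; ls; cat > h.py <<'E'
import numpy as np, cv2
from rig import bot
def grab(name,fn=None):
    c=bot.camera(name)
    if fn: cv2.imwrite('pics/'+fn,cv2.cvtColor(np.asarray(c['img']),cv2.COLOR_RGB2BGR))
    return c
def rays(c,uv):
    K=np.array(c['intrinsics'],float);k=float(c['k1'])
    uv=np.atleast_2d(uv).astype(float)
    d=np.array([k,0,0,0,0])
    n=cv2.undistortPoints(uv.reshape(-1,1,2),K,d,).reshape(-1,2)
    return np.c_[n[:,0],-n[:,1],-np.ones(len(n))]
def world(c,p):
    E=np.array(c['extrinsics']);return (p-E[:3,3])@E[:3,:3]
def onplane(c,uv,z):
    r=rays(c,uv);o=world(c,np.zeros((1,3)));d=world(c,r)-o
    return o+d*((z-o[:,2])/d[:,2])[:,None]
def cloud(c):
    z=np.asarray(c['z_map']);v,u=np.mgrid[:z.shape[0],:z.shape[1]]
    r=rays(c,np.c_[u.ravel(),v.ravel()])
    return world(c,r*z.reshape(-1,1)).reshape(*z.shape,3)
E
python3 - <<'E'
from h import *
a=grab('top','top1.png');b=grab('scene','scene1.png')
for c in(a,b):print(c['intrinsics'],c['k1'],world(c,np.zeros((1,3))))
s=bot.observe();print(s['tcp_rot'],s['tool_pos'],s['time'])
E
```

```text
pics
[[507.09972707   0.         281.25152075]
 [  0.         507.09972707 202.74503453]
 [  0.           0.           1.        ]] -0.002131236621878365 [[ 321.72063869   36.40083254 1591.64503203]]
[[409.95793737   0.         278.72725747]
 [  0.         409.95793737 202.0845561 ]
 [  0.           0.           1.        ]] -0.06649662886645764 [[1206.53953999  -73.58124023 1088.47526768]]
[ 2.15693987e-01  9.76460664e-01 -7.74420412e-04 -2.75218113e-04] [241.9492791  521.09067352 230.54295384] 0.1
```

View pics/top1.png

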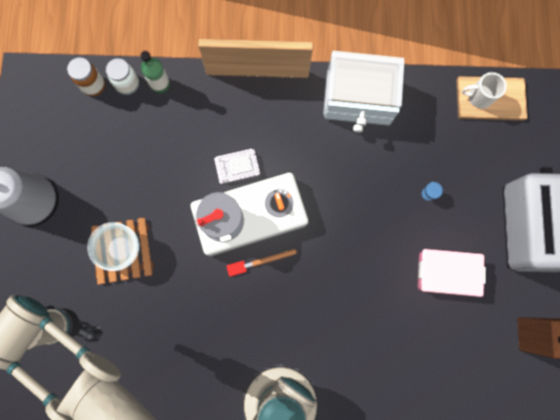

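View pics/scene1.png

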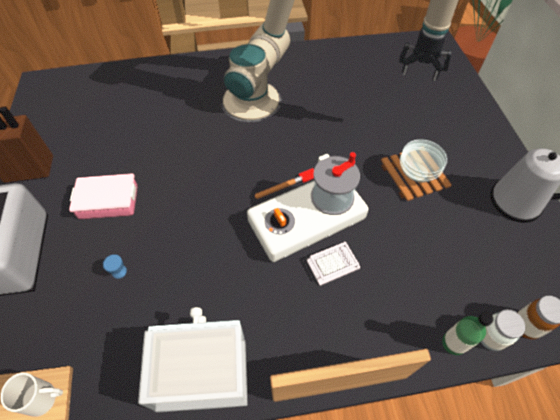

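The top view shows the chopper around (250,213). The bowl and lever are on its left at (219,217), the catch is at (225,238), the dial at (279,203), and the brush at (262,263). Next I measure them.

```bash
python3 - <<'E'
from h import *
for name,(u0,u1,v0,v1) in (('top',(180,320,160,265)),('scene',(230,390,140,270))):
    c=grab(name);im=np.asarray(c['img']);P=cloud(c)
    cv2.imwrite(f'pics/{name}_z.png',cv2.resize(cv2.cvtColor(im[v0:v1,u0:u1],cv2.COLOR_RGB2BGR),None,fx=5,fy=5,interpolation=cv2.INTER_CUBIC))
    X=P[v0:v1,u0:u1].reshape(-1,3);C=im[v0:v1,u0:u1].reshape(-1,3).astype(int)
    hsv=cv2.cvtColor(im,cv2.COLOR_RGB2HSV)[v0:v1,u0:u1].reshape(-1,3).astype(int)
    red=(hsv[:,1]>170)&(hsv[:,2]>120)&((hsv[:,0]<5)|(hsv[:,0]>172))
    org=(hsv[:,1]>150)&(hsv[:,2]>150)&(hsv[:,0]>=6)&(hsv[:,0]<20)
    m=(abs(X[:,2]-70)<5)
    r=cv2.minAreaRect(X[m][:,:2].astype(np.float32));print(name,'deck',m.sum(),r)
    m=(abs(X[:,2]-186)<6)&~red
    print(' lid',m.sum(),cv2.minEnclosingCircle(X[m][:,:2].astype(np.float32)))
    for n,m in(('lever',red&(X[:,2]>185)&(X[:,2]<212)),('peg',red&(X[:,2]>222)),('dialbar',org&(X[:,2]>98)&(X[:,2]<118)),('brush',red&(X[:,2]<60))):
        print(n,m.sum(), X[m].mean(0) if m.any() else'', X[m].min(0) if m.any() else '',X[m].max(0) if m.any() else '')
    m=org&(X[:,2]>98)
    if m.sum()>4:
        w,V=np.linalg.eigh(np.cov(X[m][:,:2].T));print(' bar dir',V[:,1])
E
```

```text
top deck 2988 ((564.96435546875, 108.87789154052734), (167.3845672607422, 327.5490417480469), 19.168943405151367)
 lid 1405 ((532.3214111328125, 189.29872131347656), 70.4655532836914)
lever 121 [528.86638944 203.21921994 202.80308269] [506.62776464 179.98220835 194.87119551] [547.2555424  233.96177568 209.2404603 ]
peg 17 [510.94322252 232.69641919 232.45263366] [505.69628671 227.64417012 226.89808889] [517.46616439 238.29569577 237.09283794]
dialbar 50 [585.97731887  16.30086884 106.88403136] [570.91210958   7.60971657  98.41650523] [604.71991317  25.98315274 117.93276525]
brush 31 [413.46212375 140.44418123  13.21736226] [409.81860513 125.44474948   6.81349997] [420.0779837  162.74017715  19.65496241]
 bar dir [-0.99769486  0.06785988]
scene deck 3226 ((570.01220703125, 106.86611938476562), (168.5933074951172, 325.70208740234375), 18.850568771362305)
 lid 1219 ((536.2740478515625, 186.0697021484375), 70.69544219970703)
lever 169 [533.43677421 203.71016806 202.19349726] [502.08462861 173.9850361  185.04038994] [556.75982921 242.41393042 211.43559016]
peg 31 [517.64881314 232.73289549 229.46209995] [509.17245341 226.12845828 222.1283344 ] [523.44043211 240.61607573 235.0893284 ]
dialbar 62 [600.06892811  15.16539062 107.24591735] [580.29281587   4.65440189  98.43328381] [622.99681247  27.85237486 112.26902512]
brush 132 [397.69344127 145.58773152  10.97215047] [312.74306545 114.24080175  -6.03073065] [423.51515588 321.48613078  19.56742333]
 bar dir [-0.9910042   0.13383074]
```

View pics/top_z.png

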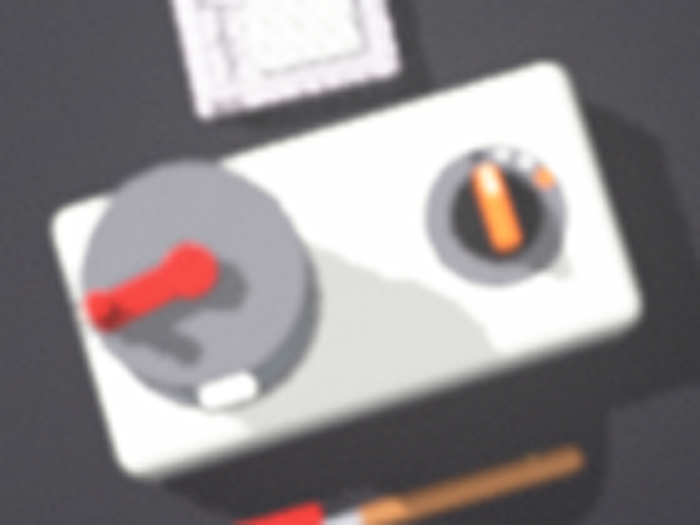

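View pics/scene_z.png

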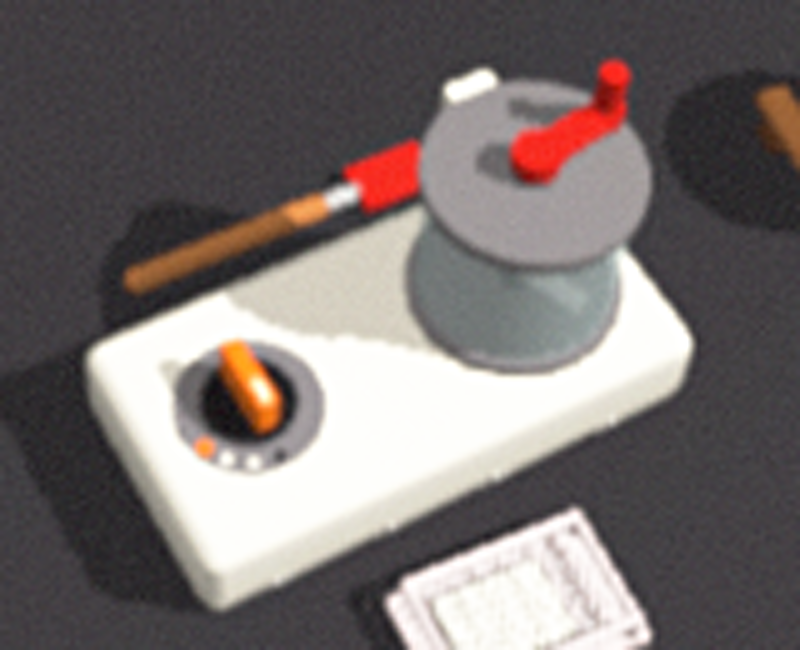

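```bash
cat >> h.py <<'E'
from scipy.spatial.transform import Rotation as R
def rel(p,base=None,q=None):
    s=bot.observe();q=s['tcp_rot'] if q is None else q
    return R.from_quat(q).inv().apply(np.array(p)-(s['tool_pos'] if base is None else base))
yaw=np.radians(19.0);XC=np.array([np.cos(yaw),np.sin(yaw)]);YC=np.array([-XC[1],XC[0]])
E
python3 - <<'E'
from h import *
print(rel([514,232.7,275]).round(1))
E
```

```text
[-368.2 -147.2  -44.1]
```

```bash
python3 -m pendant '{"travel":[[0,0,-40],[-40,-16,-44],[-75,-30,-44],[-110,-44,-44],[-145,-58,-44],[-180,-72,-44],[-215,-86,-44],[-250,-100,-44],[-285,-114,-44],[-320,-128,-44],[-350,-140,-44],[-368,-147,-44],[-368,-147,-44],[-368,-147,-44],[-368,-147,-44]],"twist":[0,0.1,0.2,0.3,0.4,0.5,0.62,0.62,0.62,0.62,0.62,0.62,0.62,0.62,0.62]}' 1
python3 - <<'E'
from h import *
c=grab('wrist','w1.png');s=bot.observe();print(s['tool_pos'],R.from_quat(s['tcp_rot']).as_matrix().round(4))
im=np.asarray(c['img']);P=cloud(c)
hsv=cv2.cvtColor(im,cv2.COLOR_RGB2HSV).astype(int)
red=(hsv[...,1]>150)&(hsv[...,2]>100)&((hsv[...,0]<5)|(hsv[...,0]>172))
m=red&(P[...,2]>222);print('peg',m.sum(),P[m].mean(0),P[m].min(0),P[m].max(0))
org=(hsv[...,1]>150)&(hsv[...,2]>130)&(hsv[...,0]>=6)&(hsv[...,0]<20)&(P[...,2]>98)
if org.any():print('dial',org.sum(),P[org].mean(0),P[org].min(0),P[org].max(0))
E
```

```text
time: 1.45
tool_pos: [513.4, 233.6, 275.1]
tcp_rot: [0.503, 0.864, -0.0, -0.001]
wrist_force: [-0.4, -0.6, 0.2]
grip_width: 1.001
finger_force: 0.0
[513.18631053 233.8984366  275.19963659] [[-4.941e-01  8.694e-01 -8.000e-04]
 [ 8.694e-01  4.941e-01  5.000e-04]
 [ 8.000e-04 -5.000e-04 -1.000e+00]]
peg 618 [512.30512919 238.89534056 237.65937312] [478.91148031 228.11395619 222.11191546] [521.7719767  296.03599352 418.27196074]
dial 14 [499.9944968  248.32502572 358.94700214] [478.91148031 238.42111956 347.74097372] [506.72272698 296.03599352 418.27196074]
```

View pics/w1.png

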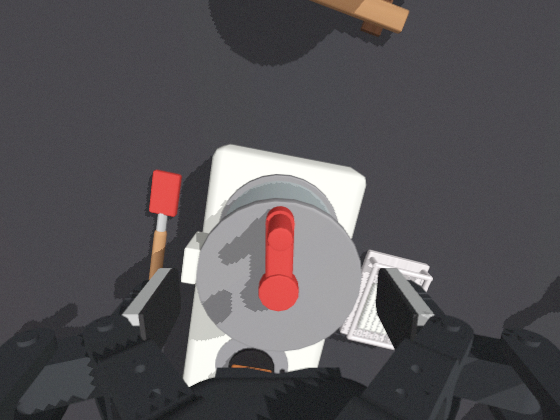

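The wrist view shows the lever upright at column 280, with its hinge at (279,290), its peg near (281,235) and the catch at (195,258). Next I refine the peg and hinge positions from depth.

```bash
python3 - <<'E'
from h import *
c=grab('wrist');im=np.asarray(c['img']);P=cloud(c)
hsv=cv2.cvtColor(im,cv2.COLOR_RGB2HSV).astype(int)
red=(hsv[...,1]>150)&(hsv[...,2]>100)&((hsv[...,0]<5)|(hsv[...,0]>172))
m=red&(abs(P[...,2]-232)<3)
v,u=np.nonzero(m);print('pegtop',m.sum(),np.median(P[m],0),u.min(),u.max(),v.min(),v.max())
print(onplane(c,[[(u.min()+u.max())/2,(v.min()+v.max())/2]],232))
v,u=np.nonzero(red&(P[...,2]<222)&(P[...,2]>190));k=v>285
print('lever',u.min(),u.max(),v.min(),v.max()); r=(u[k].max()-u[k].min())/2
print('hinge',onplane(c,[[(u[k].max()+u[k].min())/2,v.max()-r]],202))
m=(abs(P[...,2]-186)<4)&~red
g=m&(hsv[...,2]<175)&(np.arange(420)[:,None]<345);h=cv2.convexHull(P[g][:,:2].astype(np.float32));print('lid',cv2.minEnclosingCircle(h))
m=abs(P[...,2]-70)<4; print('deck',P[m].min(0),P[m].max(0))
E
```

```text
pegtop 515 [513.78004319 236.28406385 232.35868403] 267 292 226 251
[[513.7246184  236.34301197 232.        ]]
lever 259 297 207 310
hinge [[538.62461158 190.78077318 202.        ]]
lid ((532.856201171875, 189.67068481445312), 70.00923156738281)
deck [439.5722624  -47.88231461  66.00942322] [669.45468884 286.06976656  73.98803297]
```

```bash
python3 -m pendant '{"travel":[[2,1.5,35],[2,1.5,60],[2,1.5,66],[2,1.5,66],[2,1.5,66],[2,1.5,66],[2,1.5,66],[2,1.5,66],[2,1.5,66],[2,1.5,66],[2,1.5,66]],"twist":[0,0,0,0,0,0,0,0,0,0,0]}' 0.4
python3 -m pendant '{"travel":[[0,0,0],[0,0,0],[0,0,0],[0,0,0],[0,0,0],[0,0,0]],"twist":[0,0,0,0,0,0]}' 0 25
python3 - <<'E'
from h import *
s=bot.observe();print(s['tool_pos'],s['wrist_force'],s['time'])
H=np.array([538.6,190.8]);a0=1.40
for i in range(1,15):
    a=a0-i*.11
    if i==14:a=-.07
    f=lambda a:H+52*(-np.cos(a)*XC+np.sin(a)*YC)
    d=np.r_[f(a)-f(a0),0];print(i,round(a,2),rel(d,np.zeros(3)).round(1))
E
```

```text
time: 2.47
tool_pos: [514.5, 235.6, 209.6]
tcp_rot: [0.503, 0.864, 0.0, 0.0]
wrist_force: [0.4, 0.7, 0.5]
grip_width: 0.401
finger_force: 0.0
time: 2.97
tool_pos: [514.3, 235.6, 209.4]
tcp_rot: [0.503, 0.864, -0.0, -0.0]
wrist_force: [-0.9, 0.0, 1.6]
grip_width: 0.177
finger_force: 24.9
[514.28412969 235.59438593 209.41705744] [-0.92353013  0.02626817  1.62898555] 2.9667
1 1.29 [-0.2 -5.7  0. ]
2 1.18 [ -1.1 -11.4   0. ]
3 1.07 [ -2.6 -16.9   0. ]
4 0.96 [ -4.7 -22.2   0. ]
5 0.85 [ -7.3 -27.3   0. ]
6 0.74 [-10.5 -32.    0. ]
7 0.63 [-14.2 -36.4   0. ]
8 0.52 [-18.3 -40.3   0. ]
9 0.41 [-22.9 -43.8   0. ]
10 0.3 [-27.8 -46.7   0. ]
11 0.19 [-33.  -49.1   0. ]
12 0.08 [-38.4 -50.9   0. ]
13 -0.03 [-44.  -52.1   0. ]
14 -0.07 [-46.1 -52.4   0. ]
```

```bash
python3 -m pendant '{"travel":[[-0.2,-5.7,0],[-1.1,-11.4,0],[-2.6,-16.9,0],[-4.7,-22.2,0],[-7.3,-27.3,0],[-10.5,-32,0],[-14.2,-36.4,0],[-18.3,-40.3,0],[-22.9,-43.8,0],[-27.8,-46.7,0],[-33,-49.1,0],[-38.4,-50.9,0],[-42,-51.7,0],[-44,-52.1,0],[-46,-52.4,0],[-46,-52.4,0],[-46,-52.4,0]],"twist":[-0.11,-0.22,-0.33,-0.44,-0.55,-0.66,-0.77,-0.88,-0.99,-1.1,-1.21,-1.32,-1.38,-1.42,-1.44,-1.44,-1.44]}'
python3 - <<'E'
from h import *
s=bot.observe();print(s['tool_pos'],s['wrist_force'],s['moment'],s['joints'])
p=(np.array(s['tool_pos'])[:2]-[538.6,190.8]);print('a',np.arctan2(p@YC,-p@XC),np.linalg.norm(p))
E
```

```text
time: 4.38
tool_pos: [489.1, 171.5, 209.4]
tcp_rot: [-0.191, 0.982, 0.002, -0.002]
wrist_force: [-6.0, 4.2, 4.6]
grip_width: 0.177
finger_force: 25.3
[489.05309159 171.46904539 209.37095171] [-5.955327    4.24095983  4.60859832] [ 0.62548972  0.92955739 -0.20579742] [ 0.19956768  0.20631804  1.65703969  0.00490281  1.28220594 -1.75687587]
a -0.040377705289759466 53.18441443384751
```

```bash
python3 -m pendant '{"travel":[[0,-2,0],[0,-4,0],[0,-4,0],[0,-4,0]],"twist":[0,0,0,0]}'
python3 -m pendant '{"travel":[[0,4,0],[0,4,0],[0,4,0]],"twist":[0,0,0]}'
python3 -m pendant '{"travel":[[0,0,0],[0,0,0],[0,0,0],[0,0,-30],[0,0,-70],[0,0,-100],[0,0,-100]],"twist":[0,0,0,0,0,0,0]}' 0.4
python3 - <<'E'
from h import *
c=grab('wrist','w2.png');t=grab('top','t2.png')
for c in(c,t):
    im=np.asarray(c['img']);P=cloud(c)
    hsv=cv2.cvtColor(im,cv2.COLOR_RGB2HSV).astype(int)
    red=(hsv[...,1]>150)&(hsv[...,2]>100)&((hsv[...,0]<5)|(hsv[...,0]>172))
    m=red&(abs(P[...,2]-232)<4)
    if m.any():
        v,u=np.nonzero(m);q=onplane(c,[[(u.min()+u.max())/2,(v.min()+v.max())/2]],232)[0];p=q[:2]-[538.6,190.8]
        print(m.sum(),q,'a',np.arctan2(p@YC,-p@XC),np.linalg.norm(p))
E
```

```text
time: 4.72
tool_pos: [489.2, 171.3, 209.3]
tcp_rot: [-0.191, 0.982, 0.006, -0.002]
wrist_force: [-9.4, 13.2, 4.6]
grip_width: 0.174
finger_force: 25.8
time: 4.97
tool_pos: [489.1, 171.6, 209.3]
tcp_rot: [-0.191, 0.982, 0.002, -0.002]
wrist_force: [-5.7, 4.7, 4.5]
grip_width: 0.173
finger_force: 25.5
time: 5.55
tool_pos: [495.2, 170.2, 315.9]
tcp_rot: [-0.191, 0.982, -0.0, 0.007]
wrist_force: [0.2, 0.2, 0.1]
grip_width: 0.397
finger_force: 0.0
374 [489.09798805 172.72157068 232.        ] a -0.018544023762934275 52.69989368069687
6 [485.49294448 171.51920313 232.        ] a -0.016645129508406173 56.498747540793595
```

View pics/w2.png

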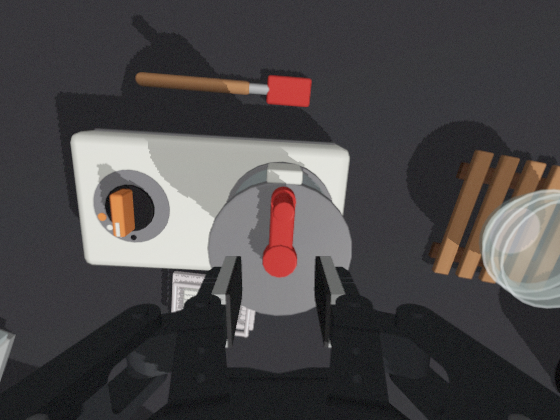

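The wrist view shows the lever from its hinge (280,262) pointing at the catch (284,174), against the stop. The dial bar is at (122,213) with its white pointer at (118,229). Next I measure the dial.

```bash
python3 - <<'E'
from h import *
c=grab('wrist');im=np.asarray(c['img']);P=cloud(c);hsv=cv2.cvtColor(im,cv2.COLOR_RGB2HSV).astype(int)
win=np.zeros(im.shape[:2],bool);win[165:260,80:185]=1
m=win&(hsv[...,1]>140)&(hsv[...,2]>90)&(hsv[...,0]<22)&(abs(P[...,2]-109)<5)
w=win&(abs(P[...,2]-109)<4)
for k in(m,w):
    r=cv2.minAreaRect(P[k][:,:2].astype(np.float32));print('bar',k.sum(),r,np.median(P[k][:,2]))
# grey collar / black disc
blk=win&(hsv[...,2]<60)&(abs(P[...,2]-79)<6);print('disc',blk.sum(),cv2.minEnclosingCircle(P[blk][:,:2].astype(np.float32)))
m=(abs(P[...,2]-70)<4)&(np.arange(420)[:,None]<300);print('deck',cv2.minAreaRect(cv2.convexHull(P[m][:,:2].astype(np.float32))))
s=bot.observe();print(s['tool_pos'],s['tcp_rot'])
d=P[w][:,:2];print(d.min(0),d.max(0))
E
```

```text
bar 502 ((595.3798828125, 19.892566680908203), (47.15829086303711, 14.26016902923584), 18.35491943359375) 108.97030981567573
bar 583 ((596.8577270507812, 20.382892608642578), (50.05622100830078, 14.26016902923584), 18.35491943359375) 109.16498305831182
disc 873 ((602.126953125, 21.51056671142578), 34.438846588134766)
deck ((519.8722534179688, 244.29986572265625), (164.0165252685547, 609.8814697265625), 18.887611389160156)
[491.5600026  169.50847132 308.95631381] [-1.91276541e-01  9.81536176e-01 -1.30057926e-04  5.10934490e-05]
[572.18146888   6.969736  ] [620.76824464  33.61565297]
```

```bash
python3 - <<'E'
from h import *
print(rel([596.5,20.3,200]).round(1))
E
```

```text
[ -41.2 -177.7  109. ]
```

```bash
python3 -m pendant '{"travel":[[-9,-36,0],[-18,-72,0],[-27,-108,0],[-34,-144,0],[-41,-178,0],[-41,-178,40],[-41,-178,80],[-41,-178,109],[-41,-178,109],[-41,-178,109],[-41,-178,109]],"twist":[0.063,0.063,0.063,0.063,0.063,0.063,0.063,0.063,0.063,0.063,0.063]}' 0.4
python3 - <<'E'
from h import *
c=grab('wrist','w3.png');im=np.asarray(c['img']);P=cloud(c);hsv=cv2.cvtColor(im,cv2.COLOR_RGB2HSV).astype(int)
w=abs(P[...,2]-109)<4
w&=(abs(P[...,0]-597)<45)&(abs(P[...,1]-20)<35)
print(w.sum(),cv2.minAreaRect(P[w][:,:2].astype(np.float32)))
s=bot.observe();y=R.from_quat(s['tcp_rot']).as_matrix()[:,1];print(s['tool_pos'],np.degrees(np.arctan2(y[1],y[0])))
print(rel([596.5,20.3,86]).round(1))
E
```

```text
time: 6.62
tool_pos: [597.2, 20.2, 201.2]
tcp_rot: [-0.16, 0.987, -0.0, 0.001]
wrist_force: [1.1, -0.6, 0.8]
grip_width: 0.401
finger_force: 0.0
1166 ((596.6766967773438, 18.73749542236328), (49.09616470336914, 13.455041885375977), 18.75740623474121)
[597.77456121  20.27106727 202.1970212 ] 108.47655558760148
[  1.6   0.6 116.2]
```

View pics/w3.png

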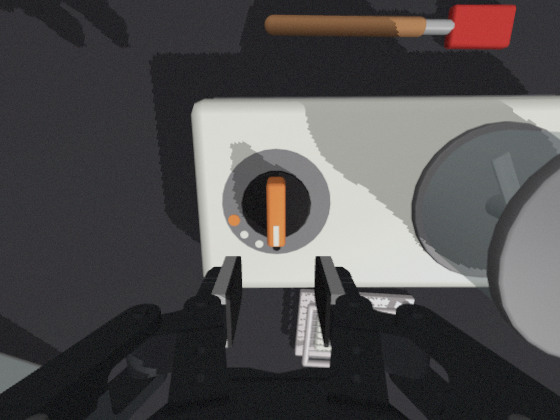

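The wrist view shows the bar at (276,212), aligned and centred between the fingers, with its pointer at (276,236) and the orange mark at (234,220). I descend and grip.

```bash
python3 -m pendant '{"travel":[[1,-0.5,40],[1,-0.5,80],[1,-0.5,105],[1,-0.5,115],[1,-0.5,115],[1,-0.5,115],[1,-0.5,115]],"twist":[0,0,0,0,0,0,0]}' 0.4
python3 -m pendant '{"travel":[[0,0,0],[0,0,0],[0,0,0],[0,0,0],[0,0,0],[0,0,0],[0,0,0]],"twist":[0,0,0,0,0,0,0]}' 0 80
python3 -c "
from h import *
s=bot.observe();print(s['moment'],s['joints'])"
```

```text
time: 7.25
tool_pos: [598.0, 19.4, 88.1]
tcp_rot: [-0.161, 0.987, -0.001, 0.003]
wrist_force: [-0.1, -1.0, 1.0]
grip_width: 0.398
finger_force: 0.0
time: 7.83
tool_pos: [597.4, 18.7, 87.8]
tcp_rot: [-0.161, 0.987, -0.001, 0.002]
wrist_force: [-0.0, -1.3, 6.8]
grip_width: 0.142
finger_force: 80.1
[-0.18839091  0.06640229  0.12171623] [-8.44690245e-02  4.17411616e-01  1.66894570e+00 -1.11351508e-03
  1.05014680e+00 -1.97737272e+00]
```

```bash
python3 -m pendant '{"travel":[[0,0,0],[0,0,0],[0,0,0],[0,0,0],[0,0,0],[0,0,0],[0,0,0],[0,0,0],[0,0,0],[0,0,0],[0,0,0],[0,0,0],[0,0,0],[0,0,0],[0,0,0],[0,0,0]],"twist":[0.1,0.2,0.3,0.4,0.5,0.6,0.7,0.8,0.9,1.0,1.1,1.16,1.22,1.22,1.22,1.22]}'
python3 - <<'E'
from h import *
s=bot.observe();y=R.from_quat(s['tcp_rot']).as_matrix()[:,1];print(s['tool_pos'],s['moment'],s['wrist_force'],s['grip_width'],108.4-np.degrees(np.arctan2(y[1],y[0])))
c=grab('wrist');im=cv2.cvtColor(np.asarray(c['img']),cv2.COLOR_RGB2BGR)
cv2.imwrite('pics/w4.png',cv2.resize(im[120:360,140:420],None,fx=2.4,fy=2.4))
E
```

```text
time: 9.17
tool_pos: [597.3, 18.2, 87.8]
tcp_rot: [0.433, 0.901, -0.0, 0.003]
wrist_force: [0.4, -3.2, 6.8]
grip_width: 0.148
finger_force: 80.1
[597.32736585  18.15871271  87.78695829] [-0.49939318  0.10119178  0.1971085 ] [ 0.44392123 -3.15081496  6.78041417] 0.1482910938205306 69.77713306219492
```

View pics/w4.png

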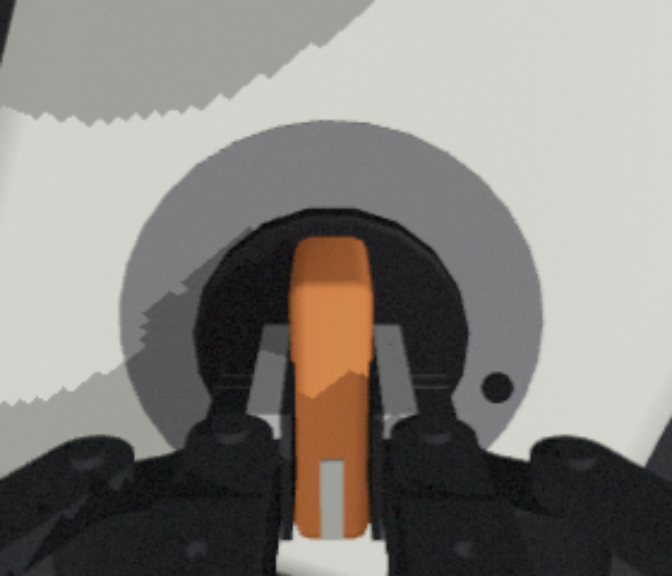

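The view shows the bar upright at column 332, pinched squarely between the pads, with the pointer at (332,500) and the off mark far to the side at (497,387). I measure the bar angle from the depth image.

```bash
cat > m.py <<'E'
from h import *
for n in('wrist',):
    c=grab(n);im=np.asarray(c['img']);P=cloud(c);hsv=cv2.cvtColor(im,cv2.COLOR_RGB2HSV).astype(int)
    w=(abs(P[...,2]-109)<3)&(abs(P[...,0]-597)<45)&(abs(P[...,1]-20)<45)&(hsv[...,2]>85)&(abs(np.arange(560)[None]-278)<25)
    r=cv2.minAreaRect(P[w][:,:2].astype(np.float32));print(w.sum(),r)
    X=P[w][:,:2];ev,V=np.linalg.eigh(np.cov(X.T));a=np.degrees(np.arctan2(V[1,1],V[0,1]));print('pca',a)
    K=np.array(hsv[...,2]<45)
    # black off mark
    E=np.array(c['extrinsics'])
    uv=[140+497/2.4,120+387/2.4];q=onplane(c,[uv],72)[0];print('offmark',q,np.degrees(np.arctan2(q[1]-19.5,q[0]-596.6)))
E
python3 m.py
```

```text
3412 ((596.8330078125, 19.74352264404297), (19.591726303100586, 49.716609954833984), 37.40364456176758)
pca 128.88168722426084
offmark [634.40199368  32.03612383  72.        ] 18.346862905624615
```

```bash
python3 -m pendant '{"travel":[[0,0,0],[0,0,0],[0,0,0],[0,0,0]],"twist":[0.03,0.03,0.03,0.03]}'
python3 - <<'E'
from h import *
c=grab('wrist');im=np.asarray(c['img']);P=cloud(c);hsv=cv2.cvtColor(im,cv2.COLOR_RGB2HSV).astype(int)
w=(hsv[...,1]>120)&(hsv[...,0]<22)&(hsv[...,2]>90)&(abs(P[...,2]-109)<2)
L=[];Rr=[]
for v in range(245,335):
    u=np.nonzero(w[v,240:320])[0]+240
    if len(u)>15:L.append((u.min(),v));Rr.append((u.max(),v))
for e in(L,Rr):
    q=onplane(c,e,109)[:,:2].astype(np.float32);d=cv2.fitLine(q,cv2.DIST_HUBER,0,.01,.01).ravel()
    print(len(e),np.degrees(np.arctan2(d[1],d[0])),np.linalg.norm(q[0]-q[-1]))
s=bot.observe();y=R.from_quat(s['tcp_rot']).as_matrix()[:,1];print(s['moment'],s['grip_width'],np.degrees(np.arctan2(y[1],y[0]))-90,s['time'])
t=grab('top','t3.png')
E
```

```text
time: 9.6
tool_pos: [597.3, 18.2, 87.8]
tcp_rot: [0.447, 0.895, -0.0, 0.003]
wrist_force: [-0.4, -2.7, 6.5]
grip_width: 0.145
finger_force: 80.1
90 -52.382805 40.849342
90 -53.273205 40.856094
[-0.5189953   0.09509893  0.16024678] 0.14903078955733687 -53.09582856769521 9.65
```

View pics/t3.png

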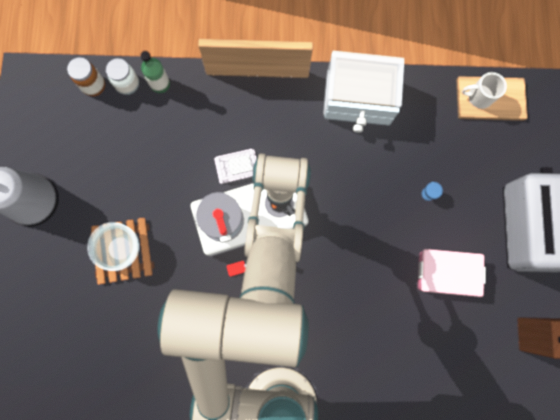

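The bar stands at about 1.24 rad, past the third click and short of the stop. The top view shows the lever pointing at the catch (219,212 to 225,238) and the other things where they were.

```bash
python3 -c "
from rig import bot
print(bot.sign_off())"
```

```text
the job is handed in; nothing more can be done
None
```

The lid lever is closed against its stop and pointing at the catch, the dial is held at the third click (about 1.24 rad) with 80 N of grip, the other things are where they were, and the job was handed in at about 9.7 s.

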